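Lock the viewing camera onto its ball stud

TASK

The viewing camera is to go up on its leaning stand. Raise the lock lever on the camera's coupler, lower the coupler squarely onto the stand's ball so that its notch drops over the key and its base sits flush on the flange, then press the lever fully down to lock the ball and let go. Handle the camera gently, keep it from tipping over, and leave the other things on the bench where they are.

Things in the scene. Friction and masses are not known exactly. Their poses are not given: they have to be found in the camera images.
- view_camera: Loose camera on its quick coupler, 0.6 to 0.9 kg, standing on the coupler's flat base; 170 mm long, 57 wide. Origin: centre of the socket, in the plane of the base. z: up through the top; x: the way the lens looks. Dark camera body at x = 32 to 88 mm, 44 wide, z = 16 to 49; lens (30 mm diameter) to x = 110. When home, its origin and axes coincide with the stud's
- grip_point (a point): inside the coupler, 12 mm ahead of and 38 mm above the camera's origin, between the two plain side plates: the place to grip across y (57 mm wide). Coupler: light metal block, x = -46 to 32 mm, y = -28.5 to 28.5, top at z = 62, with two lever cheeks at x = -47 to -25 up to z = 80. Socket from below 41 x 41 mm, 52 deep
- key_notch (a point): the notch in the coupler's front wall under the camera, 26 mm ahead of the camera's origin at base height: open below, 13 mm wide, 15 mm high; it goes over the stud's key
- jaw_tip (a point): front end of the latch jaw, a steel plate that the lever slides fore and aft through the coupler's rear wall, 15 mm above the base. Lever down: the tip is 12.5 mm behind the socket's centre, under the ball, and would bar its way in; lever up: drawn back 10 mm, the socket is clear and the jaw's end sticks out 19 mm behind the block. With the ball only part way in, it stops the lever short of down
- lock_lever (a joint): lock lever, rad: 0 = fully down (locked), lying forward over the camera, its middle 27 mm above the camera body; grows as the pad is swung up and to the rear about the camera's y axis; 1.95 = stop, leaning 22 degrees to the rear and clear of a gripper at grip_point. The socket is open from about 1.6. It stays where it is left (friction 0.08 N m, 1 N at the pad)
- lever_pad (a point): middle of the lever's black pad, 38 mm long, 16 wide (along the camera's y), 9 thick, 82 mm from the lever's axis. Site x: along the lever to its free end (17 mm further), y: the camera's y
- lever_hinge (a point): axis of the lock lever, along the camera's y, at x = -36, y = 0, z = 71 mm of the camera
- stud: ball stud on the fixed stand: flat round steel flange of 72 mm diameter, neck of 20 mm, ball of 38 mm. Origin: centre of the flange's upper face, 75 mm above the bench. z: along the stud and out through the ball, leaning 30 degrees from vertical; x: towards the key, rising 30 degrees; the stud leans away from the key's side
- ball (a point): centre of the stud's ball, 32 mm along z from the flange
- key (a point): top of the key on the flange, 28 mm from the stud's axis along x: a rib 12 mm long, 10 wide, 12 high with a rounded top
- bottle: bystander: upright glass bottle with a screw cap, 71 mm wide, 144 tall, origin at the centre of its underside
- tube_rack: bystander: rack of small tubes, 100 x 60 x 28 mm, origin at the centre of its underside
- spanner: bystander: spanner lying flat, 25 x 128 x 8 mm, origin at the centre of its underside
- screwdriver: bystander: screwdriver lying flat, 24 x 184 x 24 mm, origin at the centre of its underside
- mouse: bystander: computer mouse, 112 x 62 x 38 mm, origin at the centre of its underside
- marker_black: bystander: white marker pen lying flat, 15 x 135 x 15 mm, origin at the centre of its underside

How it is judged (in metres and radians):
On the way, in this order (a step that is already met when the one before it is completed fails the run):
1. the lock lever is raised while the camera is off the stud (value of joint lock_lever above 1.6 rad and distance between view_camera and stud above 0.08 m), for 0.2 s.
2. the coupler sits home on the ball and flange, lever still up (z of view_camera in the frame of stud between -0.004 and 0.004 m and distance between view_camera and stud below 0.006 m and angle between the z axis of view_camera and the z axis of stud, either way round below 0.07 rad and angle between the x axis of view_camera and the x axis of stud, either way round below 0.1 rad and value of joint lock_lever above 1.2 rad), for 0.2 s.
At the end, for the whole second after the job is handed in: The camera's coupler is home on the stud: origin within 6 mm of the stud's (4 mm along the stud), axes within 4 degrees (6 degrees about the stud), lever within 0.1 rad of fully down, camera at rest (z of view_camera in the frame of stud between -0.004 and 0.004 m and distance between view_camera and stud below 0.006 m and angle between the z axis of view_camera and the z axis of stud, either way round below 0.07 rad and angle between the x axis of view_camera and the x axis of stud, either way round below 0.1 rad and value of joint lock_lever below 0.1 rad and linear speed of view_camera below 0.02 m/s); the robot touches nothing.
It fails at once if the camera is tipped over (more than 65 degrees) (angle between view_camera's own z axis and vertical above 1.13 rad).
It fails at once if the camera is knocked hard on the stand (more than 100 N) (contact force between view_camera and stand above 100 N).
It fails at once if a bystander (bottle, tube rack, spanner, screwdriver, mouse or marker) is shifted by more than 20 mm (distance of any of bottle, tube_rack, spanner, screwdriver, mouse, marker_black from where it was at the start of the episode above 0.02 m).
It also fails if it takes over 72 s, if anything falls off the work surface, if the arm or the gripper's body presses on something with over 40 N, if the wrist force passes 120 N, or if a joint passes its speed limit or range.

ROBOT

A 6-joint arm with a two-finger parallel gripper is mounted at the origin on a cart in front of the work surface, level with it; the furniture and walls round the work are solid. World frame = base frame: x ahead of the robot, y to its left, z up, the work surface at z = 0. Lengths are in mm, angles in rad, forces in N, time in s.
With the tool pointing down it reaches from about 200 to 875 mm from the base axis. Payload 3.4 kg.
Tool frame: the origin (TCP) lies where the fingers leave the gripper's body, on its centre line; the fingertips stand 97 mm ahead of it and the grasp point (between the pads) lies 78 mm ahead of it; z points along the fingers, y is the line along which they close (so a half turn about z gives the same grasp; the last joint's range is limited). The gripper opens to 94 mm and grips with 3 to 60 N. Pads are 16 mm wide; open, the fingers measure 119 mm over their backs; the gripper's body (75 mm by 177 mm) begins 78 mm behind the grasp point.
Start: joints at [-1.299, 0.276, 1.505, -0, 1.361, -0.121], TCP at [220.097, -531.237, 302.693] pointing down, gripper open.
Joint ranges: [-2.89, 2.89], [-0.75, 2.08], [0.22, 2.7], [-1.18, 4.32], [0.11, 2.71], [-2.7, 2.7]. Speed limits (rad/s): [2.57, 2.57, 3.14, 3.14, 3.14, 3.14].

INTERFACE

Orientations are given as [roll, pitch, yaw] about the fixed x, y, z axes, in that order (R = Rz(yaw) Ry(pitch) Rx(roll)).
In Python, from plant import * gives the robot as it stands.
- The arm moves only by the tool move_arm, never from a script. Its argument "steps" is one flat list of numbers, 7 for each row, row after row: the shift along the tool's x, y, z in mm, then the turn, a rotation vector about the tool's x, y, z in rad, then the closure, from -1 (fully open) to 1 (shut). A call has 1 to 5 rows; each row is the pose to reach, as a shift and turn from the pose commanded when the call began, along the tool's axes at that moment; what a row does not reach only later rows make up. A row lasts 1/8 s, in which the tool goes at most 62.5 mm and 10.7 degrees, less where a joint would pass 70% of its speed; a pose out of reach is approached as far as the arm can. A call with a gripper value outside its range is refused whole. The fingers move at their own pace and stop on an object; "force" is the grip in N (left out, the last holds). Time passes only in rows, so rows that repeat a pose let the fingers close. It gives the time, the measured TCP pose, the force, the opening and the grip force at its end, in the units of the state.
- get_obs(): the state, without advancing time (a new reading comes with each control period).
- camera(name): name is "scene" or "top" or "wrist"; returns the picture (420x560x3 uint8, blue, green, red); there is no depth.
- camera_info(name): a dict with "mtx" (3x3 intrinsics, pixels), "k1" (the pictures are not rectified: a ray, as slopes to the right and down, at radius r is drawn at 1 + k1 r^2 times it, then the intrinsics apply), "R" (3x3) and "t" (3): a world point X has camera coordinates R X + t. Camera axes: x right, y down, z forward; pixel columns grow to the right and rows downward; lengths in mm; the calibration is good to about 2 mm. A picture is of the moment at which its call begins: read the wrist's pose just before it. camera_info takes no time and is no camera call; for the wrist camera it gives the pose at the moment of the call.
- finish_job(): hands the job in; it is judged then, once.
The state is a dict: "time_s": time; "q": joint angles; "qd": joint speeds; "joint_torque": joint torques, N m; "tcp_pos": TCP position; "tcp_rot": TCP orientation; "ft_force": force on the tool from outside, world axes, zero at the start; "moment": the same for the moment, N m; "grip_width": opening from 0.0 (shut) to 1.0 (fully open); "grasp_force": force on a finger pad.
Only numpy, scipy, OpenCV 4.12 (cv2) and the standard library are available. Lean on these libraries where they do the work, as an engineer would, in place of code of your own. Each camera call takes 0.05 s, during which the arm holds its last target. There are 200 camera calls.

## Working session

There is one attempt and no reset: what is moved stays moved. The work goes in short steps, Python scripts to look and compute and a tool call to move; the robot and the scene stay as the last step left them, time stands still between calls to the robot, and variables do not carry over. Pictures are saved under pics/ and viewed, at most 10 in all, crops included, and the job is handed in when it is done.

Besides the shell and the picture viewer there is one more tool, called after "Call:" as name(argument=value, ...) on one line, values as JSON. move_arm: Moves the arm, as the interface text tells. Its arguments: {"type":"object","properties":{"steps":{"type":"array","items":{"type":"number"}},"force":{"type":"number"}},"required":["steps"]}

```bash
ls && mkdir -p pics && python3 - <<'E'
from plant import *
import cv2,numpy as np
print(get_obs())
for n in ("scene","top"):
    i=camera_info(n);print(n,i["mtx"].tolist(),i["k1"],i["R"].tolist(),i["t"].tolist())
    cv2.imwrite(f"pics/{n}0.png",camera(n))
E
```

```text
pics
{'time_s': 0.0, 'q': array([-1.29896743e+00,  2.76612916e-01,  1.50613021e+00, -2.70581914e-05,
        1.36069138e+00, -1.21013197e-01]), 'qd': array([-0.00106265,  0.00033968,  0.00053139,  0.00197244,  0.00034676,
        0.0003996 ]), 'joint_torque': array([ 4.69178558e-04, -4.04592597e+01, -2.37232178e+01,  6.98938197e-02,
        3.44334031e-02, -1.25994261e-04]), 'tcp_pos': array([ 219.99347083, -530.82595794,  301.79553231]), 'tcp_rot': array([-3.13976108e+00, -1.96085217e-04,  3.92847586e-01]), 'ft_force': array([-0.21421858, -0.32613355, -0.4187011 ]), 'moment': array([-0.00988252, -0.00517987, -0.01763095]), 'grasp_force': 0.0, 'grip_width': 1.0023901560386208}
scene [[428.777352290029, 0.0, 286.10468410482883], [0.0, 428.777352290029, 211.5949573636721], [0.0, 0.0, 1.0]] -0.08160370591987624 [[0.8764225070800814, -0.4815296879093341, -0.003570538531433664], [-0.20554381254292464, -0.36738021503555335, -0.9070741528264101], [0.43547138850765404, 0.7957141052302453, -0.4209557370185682]] [-487.8780935261165, 185.70430551958876, 907.6452995618307]
top [[511.731635063133, 0.0, 277.65620305549123], [0.0, 511.731635063133, 204.04948633314945], [0.0, 0.0, 1.0]] -0.13220096220229025 [[0.009077339070287809, -0.9999532531846106, 0.0033306697400146837], [-0.9828525587997524, -0.009535462761985877, -0.18414647053553432], [0.18416962175174997, -0.0016019973248425634, -0.9828931702013137]] [-33.76875161992383, 559.0700725631033, 1043.1250101839535]
```

View pics/top0.png

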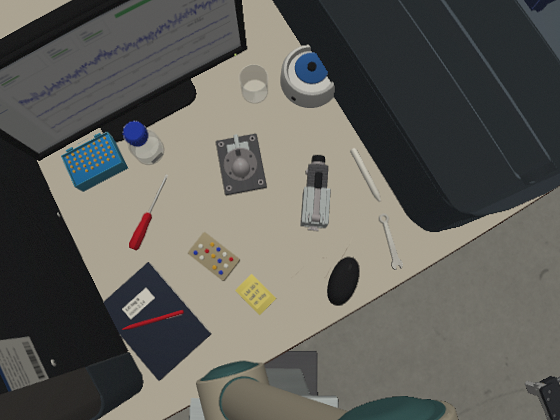

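View pics/scene0.png

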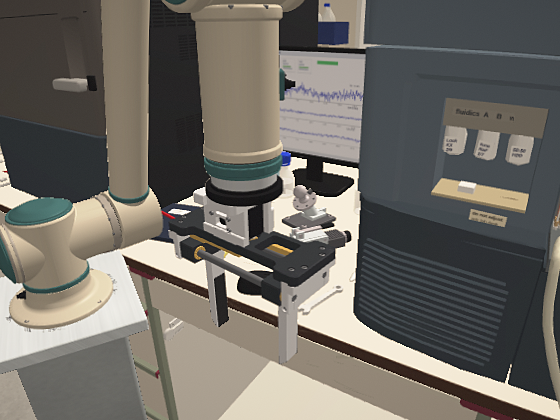

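The top view shows the camera around (317,193), lens towards the top of the image, and the stand with its ball at about (240,164), key side near (237,143). The robot's arm hides most of the bench in the scene view. I'll zoom in on both.

```bash
cat > h.py <<'E'
from plant import *
import cv2,numpy as np
from scipy.spatial.transform import Rotation as Ro
def rays(i,px):
    px=np.atleast_2d(np.float64(px));M=i["mtx"]
    d=(px-[M[0,2],M[1,2]])/[M[0,0],M[1,1]];s=d.copy()
    for _ in range(20): s=d/(1+i["k1"]*(s**2).sum(1,keepdims=True))
    R,t=np.array(i["R"]),np.array(i["t"])
    return -R.T@t,np.c_[s,np.ones(len(s))]@R
def onz(i,px,z):
    c,d=rays(i,px);return c+d*((np.atleast_1d(z)-c[2])/d[:,2])[:,None]
def proj(i,X):
    p=np.atleast_2d(X)@np.array(i["R"]).T+i["t"];s=p[:,:2]/p[:,2:];s=s*(1+i["k1"]*(s**2).sum(1,keepdims=True))
    return s*[i["mtx"][0,0],i["mtx"][1,1]]+[i["mtx"][0,2],i["mtx"][1,2]]
def tri(i1,p1,i2,p2):
    A=[];b=[]
    for i,p in((i1,p1),(i2,p2)):
        c,d=rays(i,p);d=d[0]/np.linalg.norm(d[0]);P=np.eye(3)-np.outer(d,d);A.append(P);b.append(P@c)
    A=np.vstack(A);b=np.hstack(b);x,r,_,_=np.linalg.lstsq(A,b,rcond=None);return x,r**.5
def tool(): 
    o=get_obs();return o["tcp_pos"],Ro.from_euler('xyz',o["tcp_rot"])
E
python3 - <<'E'
from h import *
im=camera("top")
c=cv2.resize(im[120:240,205:345],None,fx=5,fy=5,interpolation=cv2.INTER_CUBIC)
cv2.imwrite("pics/t1.png",c)
print(onz(camera_info("top"),[[317,193],[318,158],[318,228],[240,164],[237,143]],[60,40,40,100,80]).round())
E
```

```text
[[ 583. -112.   60.]
 [ 666. -117.   40.]
 [ 510. -116.   40.]
 [ 634.   51.  100.]
 [ 686.   60.   80.]]
```

View pics/t1.png

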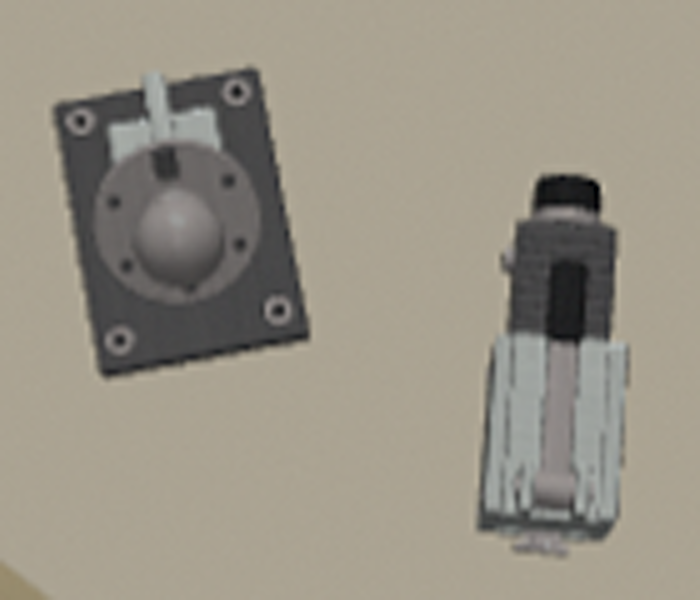

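Key at crop (166,162), flange centre about (178,222), ball about (179,237). The lever lies forward along the camera, with its pad at (568,300) and hinge at (553,490). I'll turn these into positions.

```bash
python3 - <<'E'
from h import *
i=camera_info("top")
f=lambda p,z:onz(i,np.array(p)/5+[205,120],z)
fl=f([[178,222]],75)[0];ball=f([[179,237]],103)[0];key=f([[166,162]],86)[0]
P=f([[55,103],[257,70],[308,340],[102,377]],10)
print("flange",fl,"ball",ball,"key",key)
for a,b in((ball,key),(ball,fl),((P[2]+P[3])/2,(P[0]+P[1])/2)): print("yaw",np.arctan2(*(b-a)[1::-1]))
print(P.round())
hin=f([[553,490]],71)[0];pad=f([[568,300]],76)[0]
print("hinge",hin,"pad",pad,"yaw",np.arctan2(*(pad-hin)[1::-1]),np.linalg.norm(pad-hin))
E_=f([[498,335],[628,345],[612,520],[485,515]],62);print(E_.round(),E_.mean(0))
L=f([[568,175]],35);print("lens",L)
E
```

```text
flange [640.11208138  51.14044212  75.        ] ball [626.19225606  48.5025233  103.        ] key [663.38252962  56.04501011  86.        ]
yaw 0.20009414284108346
yaw 0.18728708540213473
yaw 0.19592861767969316
[[713. 114.  10.]
 [730.  22.  10.]
 [604.  -4.  10.]
 [586.  88.  10.]]
hinge [ 526.85294923 -108.19903717   71.        ] pad [ 607.41936333 -114.55523243   76.        ] yaw -0.07873078212626874 80.9712807045594
[[ 595.  -86.   62.]
 [ 591. -141.   62.]
 [ 516. -134.   62.]
 [ 517.  -80.   62.]] [ 554.85661122 -110.22331838   62.        ]
lens [[ 674.14363823 -118.38355336   35.        ]]
```

```bash
cat >> h.py <<'E'
def go(pos,R):
    p,T=tool();print("shift",T.inv().apply(np.array(pos)-p).round(1),"turn",(T.inv()*R).as_rotvec().round(3))
def down(yaw): return Ro.from_euler('xyz',[np.pi,0,yaw])
E
python3 - <<'E'
from h import *
go([330,-200,300],down(-.08)); go([590,-114,240],down(-.08))
E
```

```text
shift [ 228.3 -263.6    2.4] turn [-0.001  0.     0.473]
shift [ 501.4 -243.5   62.4] turn [-0.001  0.     0.473]
```

Call:
move_arm(steps=[228, -263, 2, 0, 0, 0.473, -1, 228, -263, 2, 0, 0, 0.473, -1, 228, -263, 2, 0, 0, 0.473, -1, 228, -263, 2, 0, 0, 0.473, -1, 228, -263, 2, 0, 0, 0.473, -1], force=4)

```text
time_s: 0.78
tcp_pos: [319.0, -232.8, 300.8]
tcp_rot: [-3.142, -0.001, -0.081]
ft_force: [0.8, 0.5, 0.6]
grip_width: 0.999
grasp_force: 0.0
```

Call:
move_arm(steps=[260, -139, 60, 0, 0, 0, -1, 260, -139, 60, 0, 0, 0, -1, 260, -139, 60, 0, 0, 0, -1, 260, -139, 60, 0, 0, 0, -1, 260, -139, 60, 0, 0, 0, -1])

```text
time_s: 1.4
tcp_pos: [591.0, -115.6, 239.9]
tcp_rot: [3.142, 0.001, -0.079]
ft_force: [-0.2, -0.6, -0.3]
grip_width: 0.999
grasp_force: 0.0
```

Call:
move_arm(steps=[0, 0, 0, 0, 0, 0, -1, 0, 0, 0, 0, 0, 0, -1])

```text
time_s: 1.65
tcp_pos: [588.4, -117.0, 240.3]
tcp_rot: [3.141, 0.002, -0.08]
ft_force: [0.6, -0.8, -0.3]
grip_width: 1.0
grasp_force: 0.0
```

```bash
python3 - <<'E'
from h import *
print(tool()[0],tool()[1].as_euler('xyz'))
i=camera_info("wrist");cv2.imwrite("pics/w1.png",camera("wrist"))
print(i)
# predicted pixels: hinge, pad, coupler top corners
a=-.08;o=np.array([562.3,-111,0]);R=Ro.from_euler('z',a)
print(proj(i,o+R.apply([[-36,0,71],[46,0,76],[65,0,80],[32,28.5,62],[32,-28.5,62],[88,22,49],[88,-22,49]])).round())
E
```

```text
[ 588.35576102 -116.98208557  240.32567734] [ 3.14144428e+00  2.11323394e-03 -7.96930684e-02]
{'mtx': array([[298.17888372,   0.        , 274.39496465],
       [  0.        , 298.17888372, 215.09903478],
       [  0.        ,   0.        ,   1.        ]]), 'k1': -0.034812876337969485, 'R': array([[-7.86537340e-02, -9.96901725e-01, -7.35776727e-04],
       [-9.66144909e-01,  7.60451162e-02,  2.46538344e-01],
       [-2.45718548e-01,  2.01020283e-02, -9.69132758e-01]]), 't': array([-70.80294876, 567.27865106, 476.99970148])}
[[270. 288.]
 [269. 203.]
 [269. 181.]
 [238. 215.]
 [301. 215.]
 [245. 151.]
 [294. 151.]]
```

View pics/w1.png

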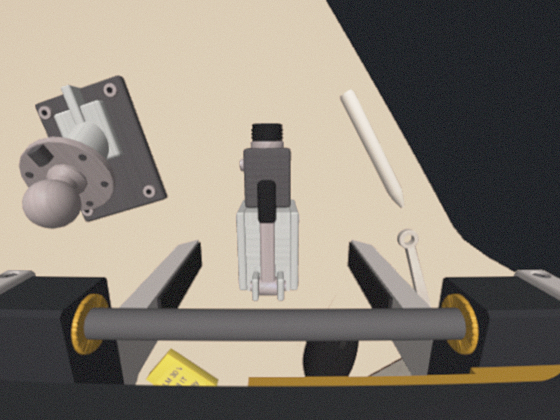

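Wrist view: the pad is at (267,201) and the hinge at (268,287), within 2 px of prediction (about 1.5 mm to +y). Next I descend on the pad and grip it lightly.

Call:
move_arm(steps=[19.5, -5, 50, 0, 0, 0, -1, 19.5, -5, 82, 0, 0, 0, -1, 19.5, -5, 82, 0, 0, 0, 0, 19.5, -5, 82, 0, 0, 0, 1, 19.5, -5, 82, 0, 0, 0, 1], force=4)

```text
time_s: 2.33
tcp_pos: [609.6, -114.2, 161.1]
tcp_rot: [3.141, -0.004, -0.081]
ft_force: [0.0, 0.5, 0.4]
grip_width: 0.715
grasp_force: 0.0
```

Call:
move_arm(steps=[0, 0, 0, 0, 0, 0, 1, 0, 0, 0, 0, 0, 0, 1, 0, 0, 0, 0, 0, 0, 1, 0, 0, 0, 0, 0, 0, 1])

```text
time_s: 2.82
tcp_pos: [609.0, -113.6, 158.9]
tcp_rot: [3.141, -0.0, -0.08]
ft_force: [0.3, 0.1, 0.8]
grip_width: 0.289
grasp_force: 0.0
```

Call:
move_arm(steps=[0, 0, 0, 0, 0, 0, 1, 0, 0, 0, 0, 0, 0, 1, 0, 0, 0, 0, 0, 0, 1, 0, 0, 0, 0, 0, 0, 1])

```text
time_s: 3.32
tcp_pos: [609.3, -113.2, 158.9]
tcp_rot: [-3.141, -0.001, -0.08]
ft_force: [1.9, 2.6, 0.1]
grip_width: 0.167
grasp_force: 4.0
```

Call:
move_arm(steps=[-3.7, 0, -16.3, 0, 0, 0, 1, -10.4, 0, -31.5, 0, 0, 0, 1, -20.1, 0, -45.2, 0, 0, 0, 1, -32.4, 0, -56.5, 0, 0, 0, 1, -46.6, 0, -65.2, 0, 0, 0, 1])

```text
time_s: 3.95
tcp_pos: [562.1, -109.9, 225.6]
tcp_rot: [3.141, -0.002, -0.08]
ft_force: [2.2, 1.4, 0.4]
grip_width: 0.174
grasp_force: 4.0
```

Call:
move_arm(steps=[-15.7, 0, -5.8, 0, 0, 0, 1, -32.2, 0, -8.3, 0, 0, 0, 1, -48.8, 0, -7.5, 0, 0, 0, 1, -64.9, 0, -3.3, 0, 0, 0, 1, -74.2, 0, 0.6, 0, 0, 0, 1])

```text
time_s: 4.58
tcp_pos: [486.0, -103.6, 222.9]
tcp_rot: [-3.141, 0.004, -0.08]
ft_force: [-0.7, 2.4, 5.1]
grip_width: 0.171
grasp_force: 4.0
```

Call:
move_arm(steps=[0, 0, 0, 0, 0, 0, 1, 0, 0, 0, 0, 0, 0, 1])

```text
time_s: 4.82
tcp_pos: [487.7, -103.9, 223.2]
tcp_rot: [-3.141, 0.003, -0.08]
ft_force: [-2.5, 1.7, 4.3]
grip_width: 0.164
grasp_force: 4.0
```

```bash
python3 - <<'E'
from h import *
i=camera_info("wrist");cv2.imwrite("pics/w2.png",camera("wrist"))
cv2.imwrite("pics/s2.png",camera("scene"))
im=camera("top");cv2.imwrite("pics/t2.png",np.hstack([cv2.imread("pics/w2.png")[:, :400],cv2.resize(im[120:260,240:374],(400,420))]))
E
```

```text
(no output)
```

View pics/t2.png

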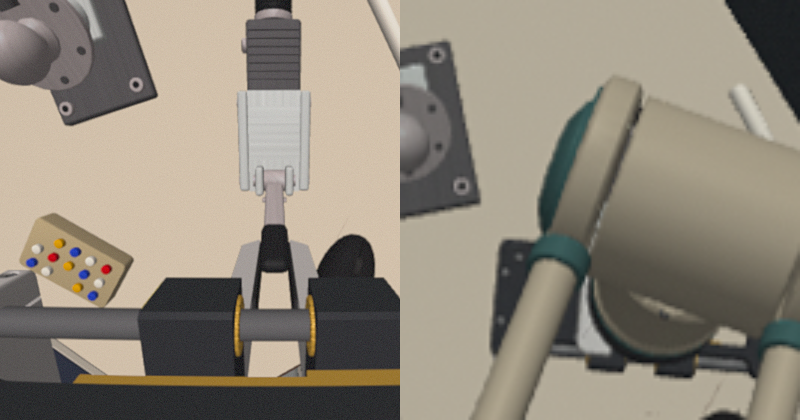

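The lever is gripped and swung up to the rear (pad at (275,245)), and the camera still stands flat. I'll let go, back off upward and move over the grip point.

Call:
move_arm(steps=[0, 0, 0, 0, 0, 0, -1, 0, 0, 0, 0, 0, 0, -1, 0, 0, 0, 0, 0, 0, -1, 0, 0, -40, 0, 0, 0, -1, 0, 0, -80, 0, 0, 0, -1])

```text
time_s: 5.6
tcp_pos: [488.5, -104.0, 303.9]
tcp_rot: [3.142, 0.001, -0.08]
ft_force: [0.7, -0.5, 0.3]
grip_width: 0.662
grasp_force: 0.0
```

Call:
move_arm(steps=[20, 0, 0, 0, 0, 0, -1, 40, 0, 0, 0, 0, 0, -1, 40, 0, 0, 0, 0, 0, -1, 40, 0, 0, 0, 0, 0, -1])

```text
time_s: 6.1
tcp_pos: [527.7, -107.0, 303.0]
tcp_rot: [-3.142, 0.002, -0.08]
ft_force: [-0.1, -0.7, 0.2]
grip_width: 1.0
grasp_force: 0.0
```

```bash
python3 - <<'E'
from h import *
print(tool()[0],tool()[1].as_euler('xyz'))
i=camera_info("wrist");im=camera("wrist");cv2.imwrite("pics/w3.png",im)
import pickle;pickle.dump(i,open("w3.pkl","wb"))
a=-.08;o=np.array([562.3,-109.5,0]);R=Ro.from_euler('z',a)
print(proj(i,o+R.apply([[-36,0,71],[32,28.5,62],[32,-28.5,62],[-46,28.5,62],[-46,-28.5,62],[88,22,49],[88,-22,49],[-62,0,138],[-72,0,163]])).round())
s=proj(i,[[640,51,75],[624.3,48,102.7]]);print(s.round())
cv2.imwrite("pics/w3c.png",cv2.resize(im[:400,:400],None,fx=1.5,fy=1.5,interpolation=cv2.INTER_CUBIC))
E
```

```text
[ 527.70225496 -107.04272895  303.04150519] [-3.14156796e+00  1.51099264e-03 -8.01140977e-02]
[[274. 209.]
 [247. 144.]
 [301. 144.]
 [248. 216.]
 [299. 216.]
 [253.  90.]
 [295.  90.]
 [273. 255.]
 [273. 278.]]
[[108. 112.]
 [ 98. 127.]]
```

View pics/w3c.png

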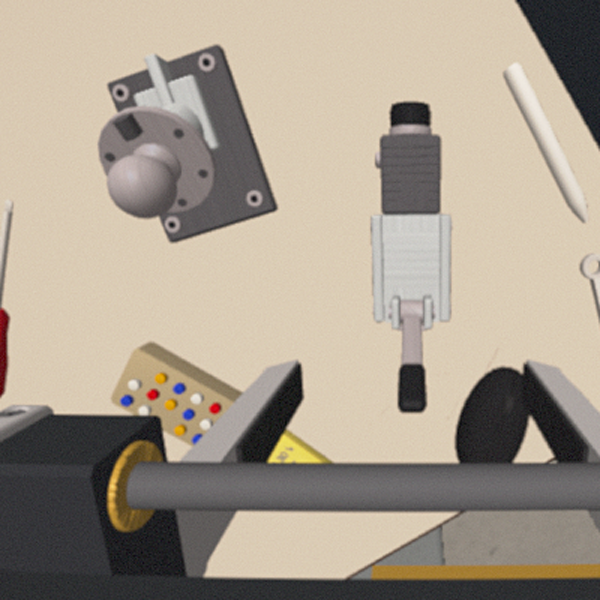

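Measured here: coupler top edges at x 372–451 and y 214–320, and the lever clearly up and back (pad at (411,388)). The camera sits about 1.6 mm ahead of my estimate, the stand a few mm further forward and left. Now I grip the coupler.

Call:
move_arm(steps=[48.4, 0, 0, 0, 0, 0, -1, 48.4, 0, 50, 0, 0, 0, -1, 48.4, 0, 100, 0, 0, 0, -1, 48.4, 0, 150, 0, 0, 0, -1, 48.4, 0, 187, 0, 0, 0, -1])

```text
time_s: 6.78
tcp_pos: [575.1, -110.7, 114.5]
tcp_rot: [-3.141, 0.002, -0.08]
ft_force: [-0.3, -0.1, -0.4]
grip_width: 0.997
grasp_force: 0.0
```

Call:
move_arm(steps=[0, 0, 0, 0, 0, 0, -1, 0, 0, 0, 0, 0, 0, -1, 0, 0, 0, 0, 0, 0, 1, 0, 0, 0, 0, 0, 0, 1, 0, 0, 0, 0, 0, 0, 1], force=8)

```text
time_s: 7.4
tcp_pos: [577.0, -111.1, 117.3]
tcp_rot: [3.141, -0.001, -0.08]
ft_force: [-0.0, -1.2, -0.0]
grip_width: 0.716
grasp_force: 0.0
```

Call:
move_arm(steps=[0, 0, 0, 0, 0, 0, 1, 0, 0, 0, 0, 0, 0, 1, 0, 0, 0, 0, 0, 0, 1, 0, 0, 0, 0, 0, 0, 1])

```text
time_s: 7.9
tcp_pos: [576.9, -110.6, 116.8]
tcp_rot: [-3.141, -0.001, -0.08]
ft_force: [1.0, 3.1, 4.7]
grip_width: 0.607
grasp_force: 8.0
```

Call:
move_arm(steps=[0, 0, 0, 0, 0, 0, 1, 0, 0, 0, 0, 0, 0, 1, 0, 0, 0, 0, 0, 0, 1], force=40)

```text
time_s: 8.28
tcp_pos: [576.9, -110.6, 116.8]
tcp_rot: [-3.141, -0.001, -0.08]
ft_force: [0.5, 3.7, 5.5]
grip_width: 0.604
grasp_force: 40.0
```

```bash
cat >> h.py <<'E'
def tgt(st,yaw,off=(0,0,0),g=(12.9,0,116.8),tilt=np.pi/6):
    W=Ro.from_euler('xyz',[0,-tilt,yaw]);return np.array(st)+W.apply(np.array(g)+off),W*Ro.from_euler('x',np.pi)
E
python3 - <<'E'
from h import *
import pickle
i=pickle.load(open("w3.pkl","rb"))
print(onz(i,[[94.7,123.3]],102.7),onz(i,[[104.7,106.7]],75))
go(*tgt([643,54,75],.196,(0,-120,60)))
E
```

```text
[[627.56369648  50.61229119 102.7       ]] [[645.16117594  53.10262273  75.        ]]
shift [  11.2  -33.  -117.8] turn [ 0.072  0.52  -0.27 ]
```

Call:
move_arm(steps=[0, 0, -30, 0, 0, 0, 1, 0, 0, -60, 0, 0, 0, 1, 0, 0, -90, 0, 0, 0, 1, 0, 0, -110, 0, 0, 0, 1, 0, 0, -120, 0, 0, 0, 1])

```text
time_s: 8.9
tcp_pos: [575.9, -111.5, 235.4]
tcp_rot: [3.141, 0.003, -0.08]
ft_force: [0.3, 0.8, -8.6]
grip_width: 0.605
grasp_force: 40.0
```

```bash
python3 - <<'E'
from h import *
go(*tgt([643,54,75],.196,(0,-120,60)));print(get_obs()["ft_force"],get_obs()["moment"])
E
```

```text
shift [ 12.1 -33.8   0.7] turn [ 0.073  0.523 -0.27 ]
[ 0.25316802  0.7746045  -8.56994146] [ 0.03451229 -0.02476857 -0.03754292]
```

Call:
move_arm(steps=[4, -10, 0, 0.024, 0.174, -0.09, 1, 8, -22, 0, 0.048, 0.348, -0.18, 1, 12, -33.5, 1, 0.073, 0.523, -0.27, 1, 12, -33.5, 1, 0.073, 0.523, -0.27, 1, 12, -33.5, 1, 0.073, 0.523, -0.27, 1])

```text
time_s: 9.52
tcp_pos: [588.6, -78.2, 232.4]
tcp_rot: [-3.138, -0.519, 0.195]
ft_force: [-0.0, -0.3, -8.2]
grip_width: 0.606
grasp_force: 40.0
```

Call:
move_arm(steps=[0, 0, 0, 0, 0, 0, 1, 0, 0, 0, 0, 0, 0, 1])

```text
time_s: 9.78
tcp_pos: [591.6, -78.6, 235.1]
tcp_rot: [-3.141, -0.525, 0.197]
ft_force: [-0.9, 0.5, -8.2]
grip_width: 0.603
grasp_force: 40.0
```

```bash
python3 - <<'E'
from h import *
import pickle
print(tool()[0],tool()[1].as_euler('xyz'))
i=camera_info("wrist");im=camera("wrist");cv2.imwrite("pics/w4.png",im)
p,T=tool();pickle.dump((i,p,T.as_matrix()),open("w4.pkl","wb"))
W=Ro.from_euler('xyz',[0,-np.pi/6,.196])
print("stand pred flange,ball,key",proj(i,np.array([643,54,75])+W.apply([[0,0,0],[0,0,32],[28,0,12]])).round())
# held camera
C=lambda X: p+T.apply(np.array([-12.9,0,116.8])+np.array(X)*[1,-1,-1])
print(proj(i,C([[32,28.5,62],[32,-28.5,62],[88,22,49],[88,-22,49],[-36,0,71]])).round())
cv2.imwrite("pics/w4c.png",cv2.resize(im[:300],(800,429)))
E
```

```text
[591.55758349 -78.64036318 235.09662323] [-3.1414131  -0.52522827  0.19679758]
stand pred flange,ball,key [[143. 236.]
 [127. 249.]
 [134. 210.]]
[[215. 250.]
 [331. 250.]
 [228. 132.]
 [318. 132.]
 [273. 379.]]
```

View pics/w4.png

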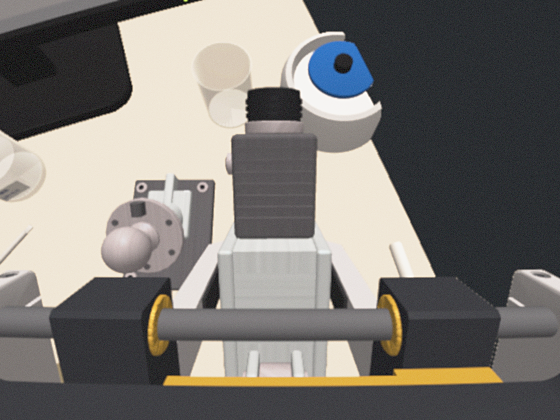

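Held camera: body front edge at y≈134, centred at x≈274. The stand is left of it: ball about (126,249), flange about (145,237), key about (138,209), close to predictions. I'll enlarge the stand for a precise fix.

```bash
python3 - <<'E'
import cv2
im=cv2.imread("pics/w4.png")[180:290,90:220]
cv2.imwrite("pics/w4s.png",cv2.resize(im,None,fx=5,fy=5,interpolation=cv2.INTER_CUBIC))
E
```

```text
(no output)
```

View pics/w4s.png

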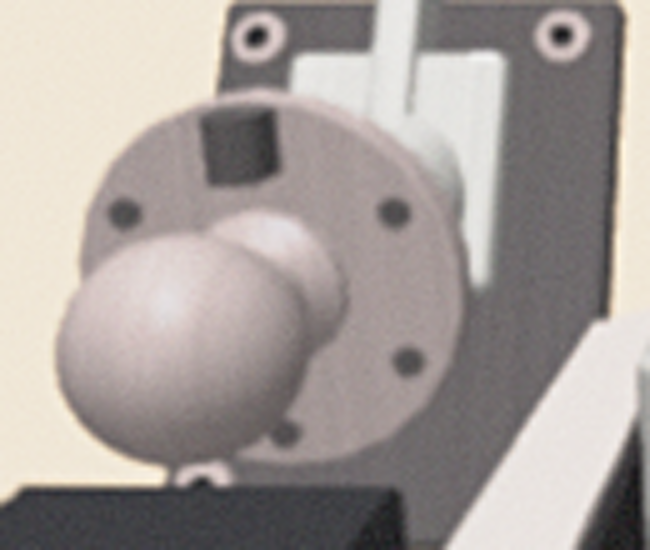

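Enlarged: ball centre (183,350), flange rim about (272,283), bolt holes at (124,213), (394,212), (408,361), (287,433). I'll triangulate these with the top view.

```bash
python3 - <<'E'
from h import *
import pickle
iw,p,T=pickle.load(open("w4.pkl","rb"));it=camera_info("top")
w=lambda q:np.array(q)/5+[90,180]; t=lambda q:np.array(q)/5+[205,120]
for n,a,b in(("ball",(183,350),(179,237)),("h1",(124,213),(115,202)),("h2",(394,212),(228,181)),("h3",(408,361),(240,244)),("h4",(287,433),(190,289))):
    x,r=tri(iw,w(a),it,t(b));print(n,x.round(1),r.round(1))
# wrist only: holes on the known flange plane, stud frame
W=Ro.from_euler('xyz',[0,-np.pi/6,.196]);s=np.array([643,54,75.])
c,d=rays(iw,w([(124,213),(394,212),(408,361),(287,433),(272,283)]));n=W.apply([0,0,1])
X=c+d*(((s-c)@n)/(d@n))[:,None];print(W.inv().apply(X-s).round(1))
c,d=rays(iw,w([(183,350)]));X=c+d*(((s+32*n-c)@n)/(d@n))[:,None];print("ball",W.inv().apply(X-s).round(1))
E
```

```text
ball [625.7  48.4 106.2] [0.5]
h1 [647.3  77.6  85.5] [2.1]
h2 [657.3  30.1  84.3] [2.2]
h3 [633.5  25.5  68.8] [1.9]
h4 [616.2  47.4  59.5] [2.6]
[[ 13.1  24.8  -0. ]
 [ 13.4 -24.9   0. ]
 [-15.3 -25.1  -0. ]
 [-29.9  -0.8  -0. ]
 [ -0.2  -1.1  -0. ]]
ball [[-1.2  0.1 32. ]]
```

```bash
cat >> h.py <<'E'
ST=[641.9,53.8,75]; G=(13.5,0.4,116.8)
def err():
    p,T=tool();P,R=tgt(ST,.196,g=G);W=Ro.from_euler('xyz',[0,-np.pi/6,.196])
    print("stud-frame tcp err",W.inv().apply(p-P).round(2),"rot",(R.inv()*T).as_rotvec().round(4),"F stud",W.inv().apply(get_obs()["ft_force"]).round(1),"M",W.inv().apply(get_obs()["moment"]).round(2))
E
python3 - <<'E'
from h import *
err();go(*tgt(ST,.196,(0,0,75),g=G))
E
```

```text
stud-frame tcp err [   1.6  -120.47   59.55] rot [ 0.0005  0.0021 -0.0007] F stud [-3.6 -0.3 -6.5] M [-0.07  0.86  0.03]
shift [  -1.5 -120.5  -15.4] turn [-0.001 -0.002  0.001]
```

Call:
move_arm(steps=[-1.5, -20, -15.4, 0, 0, 0, 1, -1.5, -60, -15.4, 0, 0, 0, 1, -1.5, -100, -15.4, 0, 0, 0, 1, -1.5, -120.5, -15.4, 0, 0, 0, 1, -1.5, -120.5, -15.4, 0, 0, 0, 1])

```text
time_s: 10.45
tcp_pos: [558.1, 39.7, 247.8]
tcp_rot: [-3.14, -0.525, 0.199]
ft_force: [0.2, -0.8, -8.6]
grip_width: 0.602
grasp_force: 40.0
```

Call:
move_arm(steps=[0, 0, 0, 0, 0, 0, 1, 0, 0, 0, 0, 0, 0, 1])

```text
time_s: 10.7
tcp_pos: [559.4, 37.0, 248.1]
tcp_rot: [3.142, -0.527, 0.195]
ft_force: [0.6, -0.0, -7.7]
grip_width: 0.607
grasp_force: 40.0
```

```bash
python3 - <<'E'
from h import *
err()
cv2.imwrite("pics/s5.png",cv2.resize(camera("scene")[120:330,220:500],(800,600),interpolation=cv2.INTER_CUBIC))
E
```

```text
stud-frame tcp err [ 0.18 -0.78 75.23] rot [-0.0004  0.0031  0.0007] F stud [-3.3 -0.1 -7. ] M [ 0.    0.89 -0.01]
```

View pics/s5.png

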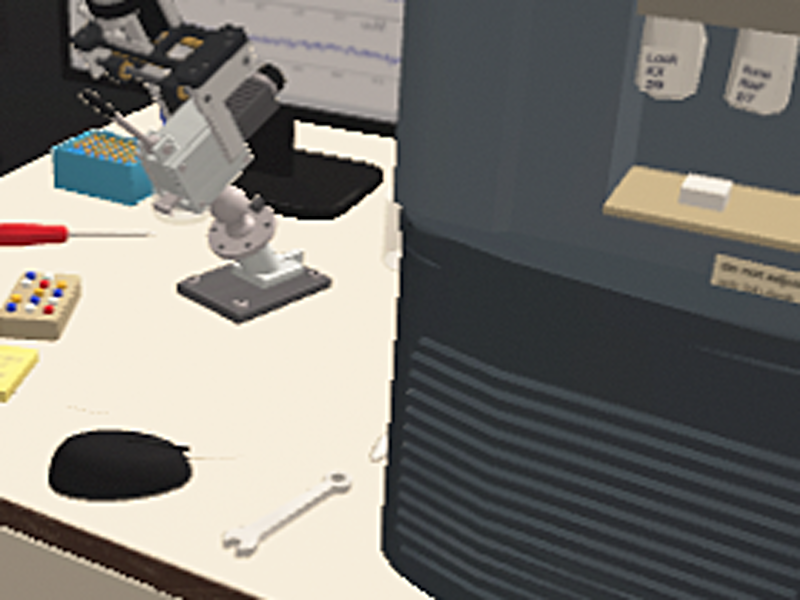

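The scene view shows the coupler squarely above the ball with the lever up and back. I'll lower it in stages and watch the forces.

Call:
move_arm(steps=[0, -0.5, 10, 0, 0, 0, 1, 0, -0.5, 20, 0, 0, 0, 1, 0, -0.5, 26, 0, 0, 0, 1, 0, -0.5, 31, 0, 0, 0, 1, 0, -0.5, 35, 0, 0, 0, 1])

```text
time_s: 11.38
tcp_pos: [576.3, 41.8, 217.4]
tcp_rot: [-3.141, -0.526, 0.196]
ft_force: [-0.5, -0.0, -8.4]
grip_width: 0.601
grasp_force: 40.0
```

```bash
python3 -c "
from h import *
err()"
```

```text
stud-frame tcp err [-3.000e-02  6.300e-01  3.984e+01] rot [ 0.0004  0.0026 -0.0002] F stud [-4.6  0.1 -7.1] M [ 0.07  0.91 -0.02]
```

Call:
move_arm(steps=[0, 0, 4, 0, 0, 0, 1, 0, 0, 8, 0, 0, 0, 1, 0, 0, 12, 0, 0, 0, 1, 0, 0, 16, 0, 0, 0, 1, 0, 0, 20, 0, 0, 0, 1])

```text
time_s: 12.0
tcp_pos: [586.1, 43.7, 200.3]
tcp_rot: [-3.141, -0.527, 0.196]
ft_force: [0.9, -0.4, -8.0]
grip_width: 0.602
grasp_force: 40.0
```

```bash
python3 -c "
from h import *
err()"
```

```text
stud-frame tcp err [ 0.07  0.59 20.05] rot [ 0.0002  0.0029 -0.0002] F stud [-3.3 -0.5 -7.3] M [ 0.05  0.95 -0.02]
```

Call:
move_arm(steps=[0, 0, 3, 0, 0, 0, 1, 0, 0, 6, 0, 0, 0, 1, 0, 0, 9, 0, 0, 0, 1, 0, 0, 12, 0, 0, 0, 1, 0, 0, 14, 0, 0, 0, 1])

```text
time_s: 12.62
tcp_pos: [592.9, 45.1, 188.2]
tcp_rot: [-3.141, -0.526, 0.196]
ft_force: [0.5, -0.8, -8.4]
grip_width: 0.6
grasp_force: 40.0
```

```bash
python3 -c "
from h import *
err()"
```

```text
stud-frame tcp err [0.05 0.62 6.09] rot [ 0.0003  0.0027 -0.0001] F stud [-3.9 -0.9 -7.5] M [0.01 0.89 0.01]
```

Call:
move_arm(steps=[0, 0, 2, 0, 0, 0, 1, 0, 0, 3.5, 0, 0, 0, 1, 0, 0, 5, 0, 0, 0, 1, 0, 0, 6, 0, 0, 0, 1, 0, 0, 6, 0, 0, 0, 1])

```text
time_s: 13.25
tcp_pos: [595.8, 45.7, 183.2]
tcp_rot: [-3.141, -0.526, 0.196]
ft_force: [-0.1, -0.2, -7.2]
grip_width: 0.607
grasp_force: 40.0
```

```bash
python3 -c "
from h import *
err()"
```

```text
stud-frame tcp err [0.09 0.62 0.26] rot [ 0.0003  0.0028 -0.0002] F stud [-3.7 -0.2 -6.2] M [0.04 0.89 0.03]
```

Not touching yet (along-axis force −6.2 against −7 hanging). I'll go on gently until contact.

Call:
move_arm(steps=[0, 0, 0.7, 0, 0, 0, 1, 0, 0, 1.3, 0, 0, 0, 1, 0, 0, 1.3, 0, 0, 0, 1])

```text
time_s: 13.62
tcp_pos: [596.0, 45.7, 183.1]
tcp_rot: [3.141, -0.527, 0.197]
ft_force: [-6.2, -2.6, 0.7]
grip_width: 0.602
grasp_force: 40.0
```

```bash
python3 -c "
from h import *
err()"
```

```text
stud-frame tcp err [0.17 0.61 0.09] rot [ 0.0002  0.0034 -0.0006] F stud [-5.3 -1.4  3.9] M [ 0.06  1.4  -0.03]
```

Contact: force along the stud rose by about 10 N at 0.1 mm above the expected home height. A little more press, then release and back off along the stud axis.

Call:
move_arm(steps=[0, 0, 0.7, 0, 0, 0, 1, 0, 0, 0.7, 0, 0, 0, 1, 0, 0, 0.7, 0, 0, 0, 1])

```text
time_s: 14.0
tcp_pos: [596.0, 45.7, 183.0]
tcp_rot: [3.141, -0.527, 0.197]
ft_force: [-10.9, -3.7, 7.6]
grip_width: 0.601
grasp_force: 40.0
```

```bash
python3 -c "
from h import *
err()"
```

```text
stud-frame tcp err [0.16 0.63 0.05] rot [ 0.0002  0.0037 -0.0008] F stud [-6.1 -1.5 12.3] M [ 0.09  1.8  -0.  ]
```

Call:
move_arm(steps=[0, 0, 0, 0, 0, 0, -1, 0, 0, 0, 0, 0, 0, -1, 0, 0, 0, 0, 0, 0, -1, 0, 0, 0, 0, 0, 0, -1])

```text
time_s: 14.5
tcp_pos: [597.3, 45.9, 181.8]
tcp_rot: [3.141, -0.527, 0.196]
ft_force: [-0.9, -0.8, -0.1]
grip_width: 0.987
grasp_force: 0.0
```

Call:
move_arm(steps=[0, 0, -30, 0, 0, 0, -1, 0, 0, -80, 0, 0, 0, -1, 0, 0, -130, 0, 0, 0, -1, 0, 0, -180, 0, 0, 0, -1, 0, 0, -180, 0, 0, 0, -1])

```text
time_s: 15.12
tcp_pos: [508.6, 27.8, 341.6]
tcp_rot: [3.138, -0.535, 0.197]
ft_force: [0.4, 1.2, -0.1]
grip_width: 1.004
grasp_force: 0.0
```

Call:
move_arm(steps=[-30, 0, 0, 0, 0, 0, -1, -82, 0, 0, 0, 0, 0, -1, -82, 0, 0, 0, 0, 0, -1, -82, 0, 0, 0, 0, 0, -1])

```text
time_s: 15.62
tcp_pos: [439.5, 14.1, 295.8]
tcp_rot: [3.142, -0.527, 0.195]
ft_force: [0.7, -0.8, 0.5]
grip_width: 0.997
grasp_force: 0.0
```

```bash
python3 - <<'E'
from h import *
err()
i=camera_info("wrist");im=camera("wrist")
W=Ro.from_euler('xyz',[0,-np.pi/6,.196]);C=lambda X:np.array(ST)+W.apply(X)
print(proj(i,C([[88,22,49],[88,-22,49],[-36,0,71],[-68.7,0,146.4],[-74,0,163],[110,0,33]])).round())
s=cv2.resize(camera("scene")[100:250,220:400],(420,350))
cv2.imwrite("pics/w6.png",np.hstack([im[:350,100:480],s]))
E
```

```text
stud-frame tcp err [-8.1740e+01  9.0000e-02  1.7756e+02] rot [-0.0003  0.0035  0.0005] F stud [ 0.7 -1.   0.2] M [ 0.06  0.21 -0.02]
[[253.  55.]
 [296.  55.]
 [274. 180.]
 [274. 232.]
 [274. 246.]
 [274.  36.]]
```

View pics/w6.png

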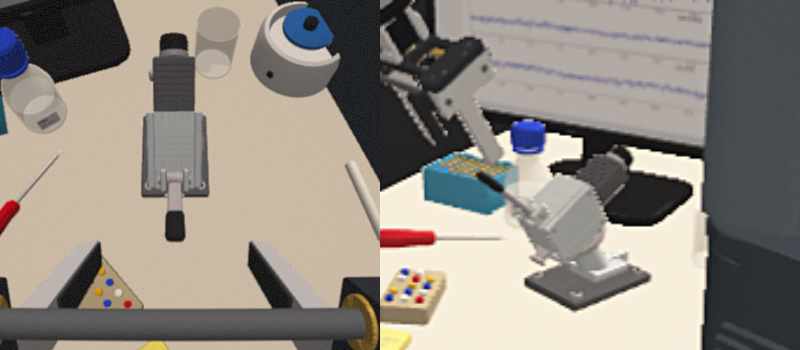

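The camera sits on the stand, held by the ball and flange; its lever is up with the pad at about (275,226). Now I grip the pad and swing it down.

Call:
move_arm(steps=[4, 0, 35, 0, 0, 0, -1, 4, 0, 70, 0, 0, 0, -1, 4, 0, 70, 0, 0, 0, 1, 4, 0, 70, 0, 0, 0, 1, 4, 0, 70, 0, 0, 0, 1], force=5)

```text
time_s: 16.35
tcp_pos: [476.9, 21.8, 238.9]
tcp_rot: [3.14, -0.529, 0.197]
ft_force: [-0.0, -0.6, -0.3]
grip_width: 0.713
grasp_force: 0.0
```

Call:
move_arm(steps=[0, 0, 0, 0, 0, 0, 1, 0, 0, 0, 0, 0, 0, 1, 0, 0, 0, 0, 0, 0, 1, 0, 0, 0, 0, 0, 0, 1, 0, 0, 0, 0, 0, 0, 1])

```text
time_s: 16.98
tcp_pos: [476.4, 21.9, 237.3]
tcp_rot: [-3.141, -0.526, 0.196]
ft_force: [-0.1, -0.9, -0.4]
grip_width: 0.188
grasp_force: 0.3
```

Call:
move_arm(steps=[0, 0, 0, 0, 0, 0, 1, 0, 0, 0, 0, 0, 0, 1])

```text
time_s: 17.23
tcp_pos: [476.4, 22.0, 237.3]
tcp_rot: [-3.141, -0.526, 0.196]
ft_force: [-0.5, 0.4, 0.6]
grip_width: 0.172
grasp_force: 5.0
```

```bash
python3 -c "
from h import *
err()"
```

```text
stud-frame tcp err [-78.32   0.63 108.05] rot [ 0.0004  0.0026 -0.    ] F stud [-0.1  0.5  0.7] M [ 0.08  0.31 -0.07]
```

Call:
move_arm(steps=[15.9, 0, -4.2, 0, 0, 0, 1, 32.1, 0, -5.2, 0, 0, 0, 1, 48.1, 0, -2.9, 0, 0, 0, 1, 63.5, 0, 2.5, 0, 0, 0, 1, 77.4, 0, 10.8, 0, 0, 0, 1])

```text
time_s: 17.85
tcp_pos: [549.3, 36.3, 268.0]
tcp_rot: [3.141, -0.529, 0.196]
ft_force: [-1.9, -0.3, 3.4]
grip_width: 0.166
grasp_force: 5.0
```

Call:
move_arm(steps=[10.8, 0, 9.7, 0, 0, 0, 1, 18.4, 0, 19.2, 0, 0, 0, 1, 24.5, 0, 29.8, 0, 0, 0, 1, 27.6, 0, 37.2, 0, 0, 0, 1, 30.1, 0, 45, 0, 0, 0, 1])

```text
time_s: 18.48
tcp_pos: [598.6, 45.5, 245.1]
tcp_rot: [3.14, -0.534, 0.196]
ft_force: [2.2, 1.4, 5.5]
grip_width: 0.171
grasp_force: 5.0
```

Call:
move_arm(steps=[0, 0, 0, 0, 0, 0, 1])

```text
time_s: 18.6
tcp_pos: [598.4, 45.4, 244.8]
tcp_rot: [3.14, -0.533, 0.196]
ft_force: [4.5, 1.0, 5.6]
grip_width: 0.172
grasp_force: 5.0
```

```bash
python3 -c "
from h import *
err()"
```

```text
stud-frame tcp err [33.05 -0.15 52.39] rot [-0.0017  0.0093  0.0001] F stud [6.8 0.2 2.6] M [ 0.1  -0.91 -0.03]
```

Lever nearly down. I'll open, raise, close the fingers and press the pad from above with the fingertips.

Call:
move_arm(steps=[0, 0, 0, 0, 0, 0, -1, 0, 0, 0, 0, 0, 0, -1, 0, 0, 0, 0, 0, 0, -1, 0, 0, -25, 0, 0, 0, -1, 0, 0, -50, 0, 0, 0, 1])

```text
time_s: 19.23
tcp_pos: [569.5, 40.6, 286.0]
tcp_rot: [-3.141, -0.524, 0.196]
ft_force: [0.3, -0.6, 0.1]
grip_width: 0.522
grasp_force: 0.0
```

Call:
move_arm(steps=[0, 0, 0, 0, 0, 0, 1, 0, 0, 0, 0, 0, 0, 1, 0, 0, 0, 0, 0, 0, 1, 0, 0, 0, 0, 0, 0, 1, 0, 0, 0, 0, 0, 0, 1], force=20)

```text
time_s: 19.85
tcp_pos: [570.5, 40.7, 285.8]
tcp_rot: [-3.141, -0.526, 0.196]
ft_force: [-0.3, 0.1, 0.4]
grip_width: 0.014
grasp_force: 0.0
```

Call:
move_arm(steps=[0, 0, 0, 0, 0, 0, 1, 0, 0, 0, 0, 0, 0, 1, 0, 0, 0, 0, 0, 0, 1, 0, 0, 0, 0, 0, 0, 1])

```text
time_s: 20.35
tcp_pos: [570.5, 40.6, 286.4]
tcp_rot: [-3.142, -0.526, 0.196]
ft_force: [0.5, 0.8, 1.2]
grip_width: 0.005
grasp_force: 0.0
```

```bash
python3 - <<'E'
from h import *
err()
i=camera_info("wrist");im=camera("wrist")
W=Ro.from_euler('xyz',[0,-np.pi/6,.196]);C=lambda X:np.array(ST)+W.apply(X)
print(proj(i,C([[88,22,49],[88,-22,49],[-36,0,71],[46,0,80],[65,0,80],[110,0,33]])).round())
s=cv2.resize(camera("scene")[100:250,220:400],(420,350))
cv2.imwrite("pics/w7.png",np.hstack([im[:350,100:480],s]))
E
```

```text
stud-frame tcp err [ 29.31   0.6  102.62] rot [ 0.0002  0.0029 -0.0003] F stud [1.1 0.7 0.7] M [ 0.04  0.25 -0.02]
[[249. 172.]
 [301. 173.]
 [275. 318.]
 [275. 231.]
 [275. 207.]
 [275. 146.]]
```

View pics/w7.png

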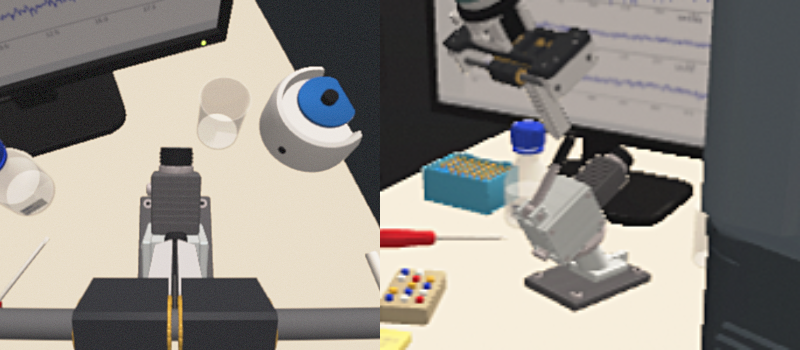

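The lever followed the opening fingers back up, to roughly 0.6 rad; its pad is just below the fingertips (scene crop (568,150)). I'll raise, shift back behind the pad and sweep down and forward with closed fingers.

Call:
move_arm(steps=[0, 0, -20, 0, 0, 0, 1, 0, 0, -40, 0, 0, 0, 1, -25, 0, -40, 0, 0, 0, 1, -25, 0, -40, 0, 0, 0, 1])

```text
time_s: 20.95
tcp_pos: [528.0, 32.6, 307.5]
tcp_rot: [-3.14, -0.524, 0.195]
ft_force: [-0.0, -0.2, -0.5]
grip_width: 0.002
grasp_force: 0.0
```

Call:
move_arm(steps=[0, 0, 15, 0, 0, 0, 1, 5, 0, 30, 0, 0, 0, 1, 10, 0, 45, 0, 0, 0, 1, 17, 0, 60, 0, 0, 0, 1, 22, 0, 72, 0, 0, 0, 1])

```text
time_s: 21.58
tcp_pos: [584.6, 43.6, 255.9]
tcp_rot: [-3.141, -0.525, 0.196]
ft_force: [-0.3, -0.0, 0.5]
grip_width: 0.004
grasp_force: 0.4
```

```bash
python3 -c "
from h import *
err()"
```

```text
stud-frame tcp err [26.52  0.76 68.98] rot [ 0.0009  0.0014 -0.0003] F stud [0.  0.  0.6] M [-0.05  0.32  0.01]
```

Call:
move_arm(steps=[1, 0, 3, 0, 0, 0, 1, 2, 0, 6, 0, 0, 0, 1, 3, 0, 8, 0, 0, 0, 1, 3, 0, 8, 0, 0, 0, 1])

```text
time_s: 22.08
tcp_pos: [590.3, 44.5, 252.2]
tcp_rot: [3.141, -0.527, 0.196]
ft_force: [-0.1, 0.0, 0.5]
grip_width: 0.001
grasp_force: 0.0
```

```bash
python3 -c "
from h import *
err()"
```

```text
stud-frame tcp err [29.75  0.5  62.89] rot [-0.0001  0.0039 -0.0001] F stud [0.1 0.  0.5] M [ 0.04  0.19 -0.02]
```

Call:
move_arm(steps=[0, 0, 1, 0, 0, 0, 1, 0, 0, 2, 0, 0, 0, 1, 0, 0, 2, 0, 0, 0, 1])

```text
time_s: 22.45
tcp_pos: [591.5, 44.7, 250.4]
tcp_rot: [3.141, -0.527, 0.196]
ft_force: [-0.0, 0.8, 1.1]
grip_width: 0.004
grasp_force: 0.4
```

Call:
move_arm(steps=[0, 0, 1, 0, 0, 0, 1, 0, 0, 2, 0, 0, 0, 1, 0, 0, 2, 0, 0, 0, 1])

```text
time_s: 22.82
tcp_pos: [592.1, 45.0, 248.1]
tcp_rot: [-3.141, -0.526, 0.196]
ft_force: [-0.1, -0.5, 1.0]
grip_width: 0.006
grasp_force: 0.2
```

```bash
python3 -c "
from h import *
err()"
```

```text
stud-frame tcp err [29.27  0.63 58.42] rot [ 0.0004  0.0024 -0.0002] F stud [ 0.3 -0.5  1. ] M [0.02 0.1  0.04]
```

Call:
move_arm(steps=[0, 0, 1, 0, 0, 0, 1, 0, 0, 2, 0, 0, 0, 1, 0, 0, 2.5, 0, 0, 0, 1])

```text
time_s: 23.2
tcp_pos: [593.2, 45.2, 247.7]
tcp_rot: [3.141, -0.528, 0.197]
ft_force: [-7.5, -1.3, 11.5]
grip_width: 0.002
grasp_force: 7.2
```

```bash
python3 - <<'E'
from h import *
err()
im=camera("wrist");s=cv2.resize(camera("scene")[120:240,250:390],(420,360),interpolation=cv2.INTER_CUBIC)
cv2.imwrite("pics/w8.png",np.hstack([im[:360,100:480],s]))
E
```

```text
stud-frame tcp err [30.07  0.65 57.45] rot [-0.      0.0044 -0.0008] F stud [-0.9  0.2 13.8] M [0.1  0.5  0.02]
```

View pics/w8.png

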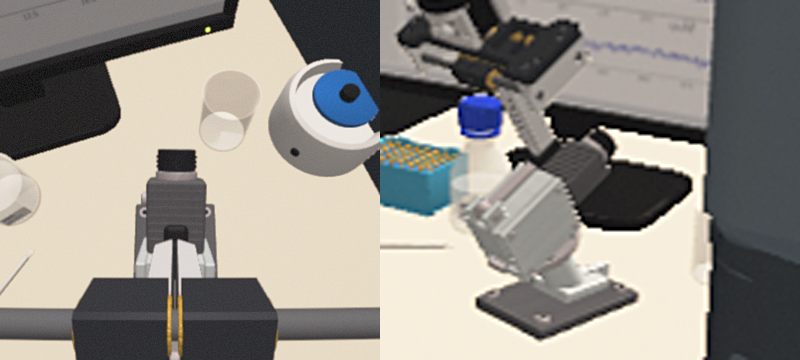

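The lever now lies flat forward over the camera under the fingertips, and the force jumped from 1 N to 14 N, so it has hit its stop. One firm press, then straight back off.

Call:
move_arm(steps=[0, 0, 0.8, 0, 0, 0, 1, 0, 0, 1, 0, 0, 0, 1, 0, 0, 1, 0, 0, 0, 1])

```text
time_s: 23.68
tcp_pos: [593.9, 45.3, 247.8]
tcp_rot: [3.141, -0.53, 0.197]
ft_force: [-9.6, -1.4, 14.2]
grip_width: 0.005
grasp_force: 8.3
```

```bash
python3 -c "
from h import *
err()"
```

```text
stud-frame tcp err [30.71  0.65 57.16] rot [-0.0003  0.0061 -0.0009] F stud [-1.3  0.5 17.1] M [0.12 0.45 0.01]
```

Call:
move_arm(steps=[0, 0, -10, 0, 0, 0, 1, 0, 0, -40, 0, 0, 0, 1, 0, 0, -80, 0, 0, 0, 1, 0, 0, -110, 0, 0, 0, 1, 0, 0, -110, 0, 0, 0, 1])

```text
time_s: 24.3
tcp_pos: [539.8, 34.3, 342.6]
tcp_rot: [3.14, -0.531, 0.197]
ft_force: [0.9, -0.1, -0.5]
grip_width: 0.009
grasp_force: 0.0
```

```bash
python3 - <<'E'
from h import *
err()
# lever/pad check by colour numbers: dark blob over the light coupler, and camera outline
i=camera_info("wrist");g=cv2.cvtColor(camera("wrist"),cv2.COLOR_BGR2GRAY)
W=Ro.from_euler('xyz',[0,-np.pi/6,.196]);C=lambda X:np.array(ST)+W.apply(X)
print(proj(i,C([[27,0,78],[65,0,78],[88,0,49],[110,0,33],[-36,0,71]])).round())
x=int(proj(i,C([46,0,78]))[0,0]);print(x,[(r,int(g[r,x-1:x+2].mean())) for r in range(70,290,4)])
E
```

```text
stud-frame tcp err [ 30.28   0.36 166.97] rot [-0.0013  0.007  -0.0006] F stud [ 0.5 -0.3 -0.9] M [ 0.01  0.22 -0.02]
[[274. 231.]
 [274. 194.]
 [274. 168.]
 [274. 146.]
 [274. 285.]]
274 [(70, 214), (74, 230), (78, 228), (82, 229), (86, 229), (90, 229), (94, 229), (98, 229), (102, 230), (106, 230), (110, 229), (114, 229), (118, 229), (122, 229), (126, 229), (130, 229), (134, 229), (138, 229), (142, 230), (146, 232), (150, 31), (154, 35), (158, 41), (162, 67), (166, 159), (170, 109), (174, 86), (178, 84), (182, 85), (186, 88), (190, 86), (194, 85), (198, 56), (202, 39), (206, 39), (210, 37), (214, 40), (218, 38), (222, 37), (226, 38), (230, 36), (234, 153), (238, 155), (242, 102), (246, 67), (250, 64), (254, 67), (258, 65), (262, 64), (266, 67), (270, 67), (274, 85), (278, 90), (282, 99), (286, 111)]
```

The pad shows at rows 198–232, where a fully-down lever is expected (196–233), and the gripper is clear. Handing in.

```bash
python3 -c "
from plant import *
print(finish_job())"
```

```text
the job is handed in; nothing more can be done
None
```

I handed the job in at about 24 s of robot time: the camera is seated on the stud, the lever is pressed down to its stop and the gripper is clear, but no verdict was shown and I viewed 12 pictures, two over the limit of 10.

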